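# Show a lamp bulb's contact pins to the inspection camera

### The arm

A 6-joint arm with a two-finger parallel gripper is mounted at the origin on the work surface. World frame = base frame: x ahead of the robot, y to its left, z up, the work surface at z = 0. Lengths are in mm, angles in rad, forces in N, time in s.
With the tool pointing down it reaches from about 300 to 775 mm from the base axis. Payload 14.6 kg.
Tool frame: the origin (TCP) lies midway between the tips of the shut fingers; the grasp point (between the pads) lies 19 mm behind it; x points along the fingers, z is the direction in which the jaws open and shut, and the axes are right-handed (so a half turn about x gives the same grasp; the last joint's range is limited). The gripper opens to 94 mm and grips with 3 to 60 N. Pads are 16 mm wide; open, the fingers measure 119 mm over their backs; the gripper's body (75 mm by 177 mm) begins 78 mm behind the grasp point.
Start: joints at [1.127, 0.3, 1.521, -0, 1.321, -0.067], TCP at [202.367, 511.407, 205.446] pointing down, gripper open.
Joint ranges: [-3.03, 3.03], [-0.79, 2.21], [0.23, 2.52], [-1.04, 4.18], [0, 3.07], [-2.55, 2.55]. Speed limits (rad/s): [2.22, 2.22, 2.57, 3.14, 3.14, 3.14].

### API

Orientations are given as [roll, pitch, yaw] about the fixed x, y, z axes, in that order (R = Rz(yaw) Ry(pitch) Rx(roll)).
In Python, from cell import * gives the robot as it stands.
- The arm moves only by the tool play_rows, never from a script. Its argument "motion" is one flat list of numbers, 7 for each row, row after row: the turn, a rotation vector about the tool's x, y, z in rad, then the shift along the tool's x, y, z in m, then the closure, from -1 (fully open) to 1 (shut), so that 0 is half open. In form: [rx, ry, rz, x, y, z, fingers, rx, ry, rz, x, y, z, fingers, ...]. A call has 1 to 20 rows; each row shifts and turns the pose as measured when the row begins, along the tool's axes as they then stand; what a row does not reach is not made up. A row lasts 1/10 s, in which the tool goes at most 50 mm and 8.59 degrees, less where a joint would pass 70% of its speed; a pose out of reach is approached as far as the arm can. A call with a gripper value outside its range is refused whole. The fingers move at their own pace and stop on an object; "newtons" is the grip in N (left out, the last holds). Time passes only in rows, so rows that do not move let the fingers close. It gives the time, the measured TCP pose, the force and the opening at its end, in the units of the state.
- read_state(): the state, without advancing time (a new reading comes with each control period).
- camera(name): name is "scene" or "side" or "wrist"; returns (picture, depth): 384x512x3 uint8, blue, green, red; 384x512 float32, mm along the optical axis (not along the pixel's ray), 0 where there is no reading.
- camera_params(name): a dict with "fx", "fy", "cx", "cy" (pixels), "k1" (the pictures are not rectified: a ray, as slopes to the right and down, at radius r is drawn at 1 + k1 r^2 times it, then the intrinsics apply), "T" (4x4, takes a point from camera to world coordinates). Camera axes: x right, y down, z forward; pixel columns grow to the right and rows downward; lengths in mm; the calibration is good to about 2 mm. A picture is of the moment at which its call begins: read the wrist's pose just before it. camera_params takes no time and is no camera call; for the wrist camera it gives the pose at the moment of the call.
- sign_off(): hands the job in, once; it reports no verdict.
Trained networks look in the newest picture that a camera, given by its name, has taken for a name from the list of things; names that differ only in an ending like _2 or _b are one class to them, and where a whole thing is asked for, a point or a joint stands for the part that bears it (a point fixed in the world has none). Each returns a list of dicts, best first, with "conf" (0 to 1); they miss things now and then, are a little off and sometimes report something else, mostly with a low value. They report only what shows in the picture. A call takes as long as a camera call.
- masks_of(camera, name): "region" (384x512 bool, what is visible of it).
- place_of(camera, name): "at" ([x, y, z] in mm, in the coordinates of the camera as it stood for that picture, good to about 4 mm: a listed point, or the origin of a listed thing).
The state is a dict: "clock": time; "joints": joint angles; "qd": joint speeds; "effort": joint torques, N m; "eef_pos": TCP position; "eef_rot": TCP orientation; "wrist_force": force on the tool from outside, world axes, zero at the start; "moment": the same for the moment, N m; "finger_gap": finger opening in mm.
Only numpy, scipy, OpenCV 4.12 (cv2) and the standard library are available. Lean on these libraries where they do the work, as an engineer would, in place of code of your own. Each camera call takes 0.05 s, during which the arm holds its last target.

### The job

One head of the brass ceiling lamp on the bench has its glass shade off: pull the LED bulb out of that bare socket and hold it up to the inspection camera, so that its two contact pins can be checked for burn marks. The pins must point straight into the lens, centred in front of it and about 80 mm from the lens glass; finish while you are still holding the bulb there, still and in the air. Do not knock against the lamp or the camera, and leave the spare bulbs and the other things on the bench where they lie.

Things in the scene. Friction and masses are not known exactly. Their poses are not given: they have to be found in the camera images.
- bulb_mid (a point): Middle of the clear cover (44 mm long, 18 x 18 mm, yellow LED chips inside) of the bulb to take: grip here. x runs along the bulb towards its pins, y level across it, z square to both. Next comes a white base (14 mm long, 15 wide, 10 thick), then two pins; 66 mm and about 30 g in all. At the start x points 30 degrees below level, into the socket; the whole cover stands free, 109 mm above the bench.
- bulb_pins (a point): Tips of the bulb's two steel pins (8 mm long, side by side along y, 9 mm apart), midway between them: 44 mm from bulb_mid along the bulb's x. Same axes as bulb_mid.
- socket_mouth (a point): Centre of the mouth of the lamp's bare black socket (27 x 25 mm block), 98 mm above the bench. The bulb's base and pins sit 22 mm deep in its slot, held by a light contact spring; the bulb comes out straight along its own axis (its -x) against a few newtons and is clear after 25 mm. Axes as lamp.
- lamp: Brass ceiling lamp, face up, firmly fixed: round plate 264 mm across, 24 mm high, with three heads. Origin: centre of the plate's underside, z up. The bare socket points to -x and 30 degrees up, bulb_mid 124 mm from the centre. The two other heads wear frosted glass shades (72 mm across) that lean out to +x+y and +x-y, 195 mm high and reaching 195 mm from the centre.
- cam_stand: Inspection camera, firmly fixed: grey base plate 150 x 150 x 14 mm, 22 mm column 380 mm tall standing 150 mm behind the lens glass, on it the grey camera (46 x 46 mm) with black lens and 72 mm black ring light, looking level along this body's -x. Origin on the bench, 65 mm in front of the lens glass; z up. The camera's height differs from start to start.
- cam_lens (a point): Centre of the lens glass, 200 to 260 mm above the bench. x runs along the optical axis, level, INTO the lens (the way the pins must point), y level, z up. The space in front of it (-x) is free; the ring light stands 5 mm further forward than the glass.
- spare_bulb_1_mid (a point): A spare bulb of the same kind lying loose on the bench, not to be touched; middle of its cover.
- spare_bulb_2_mid (a point): Another spare bulb lying loose, not to be touched; middle of its cover.
- carton_1: White bulb carton, 72 x 26 x 26 mm, lying on the bench; centre of its underside. Not needed.
- carton_2: A second such carton. Not needed.
- loose_shade: The frosted glass shade taken off the lamp, standing on its narrow end: 52 mm across below, 72 mm at the mouth, 105 mm tall; centre of its underside. Not needed.
- screwdriver: Screwdriver, 190 mm long, lying on the bench. Not needed.
- retaining_ring: Brass retaining ring of the shade, 48 mm across, 10 mm high; centre of its underside. Not needed.

How it is judged:
By the outcome, as a careful person would: the job done as asked, in the order asked, and still so for the second after the job is handed in, while the arm keeps its last pose, push and grip.
It also fails if it takes over 38 s, if anything falls off the work surface, if the arm or the gripper's body presses on something with over 40 N, if the wrist force passes 120 N, or if a joint passes its speed limit or range.

## Working session

There is one attempt and no reset: what is moved stays moved. The work goes in short steps, Python scripts to look and compute and a tool call to move; the robot and the scene stay as the last step left them, time stands still between calls to the robot, and variables do not carry over. Pictures are saved under pics/ and viewed, and the job is handed in when it is done.

Besides the shell and the picture viewer there is one more tool, called after "Call:" in YAML: its name, and indented under it one key for each argument. play_rows: Moves the arm, as the interface text tells. Its arguments: {"type":"object","properties":{"motion":{"type":"array","items":{"type":"number"}},"newtons":{"type":"number"}},"required":["motion"]}

```bash
ls; mkdir -p pics; python3 - <<'E'
from cell import *
import cv2
print(read_state())
for n in("scene","side","wrist"):
    p,d=camera(n); cv2.imwrite(f"pics/{n}0.png",p); print(n,camera_params(n))
    for t in("bulb_mid","bulb_pins","socket_mouth","lamp","cam_lens","cam_stand","spare_bulb_1_mid","loose_shade","carton_1","screwdriver","retaining_ring"):
        import numpy as np
        T=camera_params(n)["T"]
        for r in place_of(n,t)[:4]:
            print(t,round(r["conf"],2),np.round((T@np.r_[r["at"],1])[:3]))
E
```

```text
pics
{'clock': 0.0, 'joints': array([ 1.12735621e+00,  3.00478268e-01,  1.52158088e+00, -1.25650470e-05,
        1.32068733e+00, -6.66111128e-02]), 'qd': array([ 0.00026557,  0.00029028,  0.00138282, -0.00028641,  0.00054728,
       -0.00170946]), 'effort': array([ 2.44568961e-03, -5.31792426e+01, -3.52738631e+01,  7.09601655e-02,
        2.43238185e-02, -9.08681454e-05]), 'eef_pos': array([202.28527837, 511.16996138, 204.88247889]), 'eef_rot': array([ 3.08552909,  1.56964244, -2.00368578]), 'wrist_force': array([-0.39370682, -0.11131892, -0.3082057 ]), 'moment': array([ 0.00063438, -0.02138905,  0.04952337]), 'finger_gap': 94.1837767829158}
scene {'fx': 411.43243134521487, 'fy': 411.43243134521487, 'cx': 261.229141586182, 'cy': 197.98171783297363, 'k1': -0.12324462918440796, 'T': array([[ 7.25501342e-01,  4.01327619e-01, -5.59092072e-01,
         1.31087110e+03],
       [ 6.87906051e-01, -3.98309509e-01,  6.06741131e-01,
        -8.27594039e+02],
       [ 2.08102851e-02, -8.24794324e-01, -5.65049780e-01,
         9.22504353e+02],
       [ 0.00000000e+00,  0.00000000e+00,  0.00000000
[... 1134 characters left out ...]
. -474.   -1.]
carton_1 0.76 [392.  68.  -1.]
carton_1 0.51 [363. -63.  -2.]
screwdriver 0.47 [452. 515.   1.]
retaining_ring 0.63 [383. 440.   1.]
wrist {'fx': 311.4932619721145, 'fy': 311.4932619721145, 'cx': 253.9604043869976, 'cy': 190.89844086590094, 'k1': 0.02015622941666462, 'T': array([[ 3.68067683e-01,  8.97252884e-01,  2.43851273e-01,
         1.30844458e+02],
       [ 9.29798599e-01, -3.54940299e-01, -9.74266388e-02,
         5.39556800e+02],
       [-8.63688996e-04,  2.62592169e-01, -9.64906527e-01,
         3.84412773e+02],
       [ 0.00000000e+00,  0.00000000e+00,  0.00000000e+00,
         1.00000000e+00]])}
screwdriver 0.89 [452. 517.  -2.]
retaining_ring 0.51 [387. 439.   1.]
```

View pics/scene0.png

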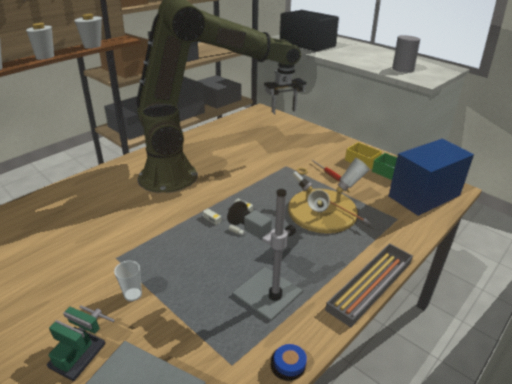

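View pics/side0.png

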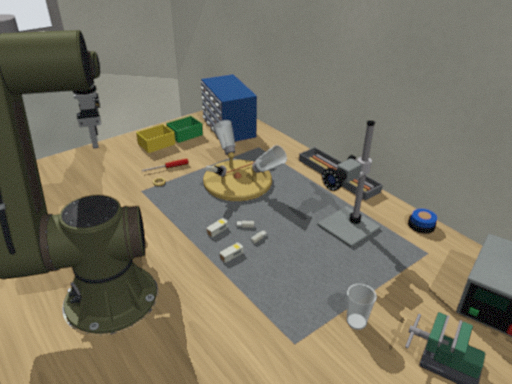

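View pics/wrist0.png

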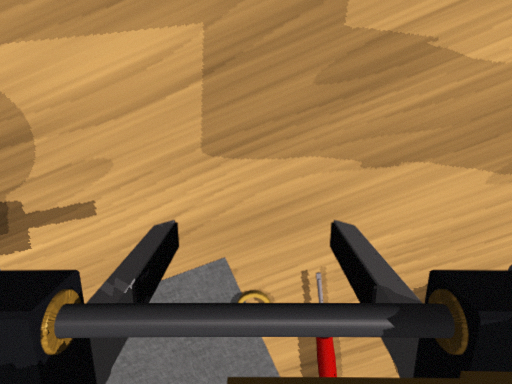

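The scene view shows the bare socket at about (300,180), left of the lamp. The inspection camera head is at (240,212), with its column at (278,240). Next I measure the camera heading and the bulb axis.

```bash
cat > h.py <<'E'
from cell import *
import cv2, numpy as np
from scipy.spatial.transform import Rotation as R
def cloud(n,p,d):
    c=camera_params(n); K=np.array([[c["fx"],0,c["cx"]],[0,c["fy"],c["cy"]],[0,0,1]])
    v,u=np.mgrid[:384,:512]
    xy=cv2.undistortPoints(np.stack([u,v],-1).reshape(-1,1,2).astype(float),K,np.array([c["k1"],0,0,0])).reshape(384,512,2)
    P=np.dstack([xy*d[...,None],d]); return P@c["T"][:3,:3].T+c["T"][:3,3]
E
python3 - <<'E'
from h import *
for n in("scene","side"):
    p,d=camera(n); W=cloud(n,p,d); T=camera_params(n)["T"]
    for t in("cam_lens","cam_stand"):
        print(n,t,[(round(r["conf"],2),np.round((T@np.r_[r["at"],1])[:3])) for r in place_of(n,t)])
    m=masks_of(n,"cam_stand")
    if m:
        X=W[m[0]["region"]&(d>0)]
        print(m[0]["conf"],len(X))
        c=X[(X[:,2]>295)&(X[:,2]<400)]; print("column top",len(c),np.median(c,0), c.std(0))
        c=X[(X[:,2]>40)&(X[:,2]<190)]; print("col low",len(c),np.median(c,0),c.std(0))
        b=X[(X[:,2]>5)&(X[:,2]<22)].astype(np.float32); r=cv2.minAreaRect(b[:,:2]); print("base",len(b),r)
    m=masks_of(n,"bulb_mid")
    for k in m[:3]:
        X=W[k["region"]&(d>0)]; print("bulb",k["conf"],len(X),np.median(X,0),np.argwhere(k["region"]).mean(0))
    q=[cv2.resize(p[y-48:y+48,x-64:x+64],None,fx=6,fy=6,interpolation=2) for x,y in ([(310,190),(262,225)] if n=="scene" else [(235,165),(340,195)])]
    cv2.imwrite(f"pics/{n}_lamp.png",q[0]); cv2.imwrite(f"pics/{n}_cam.png",q[1])
E
```

```text
scene cam_lens [(0.7, array([542., 255.,  85.])), (0.6, array([ 634., -198.,  240.]))]
scene cam_stand []
0.91 3867
column top 260 [ 792.96323466 -195.85614705  343.11017817] [ 5.06687523  4.89407501 27.5206355 ]
col low 296 [ 793.76786639 -196.66691687  117.10264875] [ 5.06803754  4.41521825 43.96923218]Traceback (most recent call last):
  File "<stdin>", line 12, in <module>
cv2.error: OpenCV(4.12.0) /io/opencv/modules/imgproc/src/convhull.cpp:143: error: (-215:Assertion failed) total >= 0 && (depth == CV_32F || depth == CV_32S) in function 'convexHull'
```

```bash
python3 -c "
import cv2,numpy as np
a=[cv2.resize(cv2.imread(f'pics/{n}.png'),(400,300)) for n in('scene_lamp','scene_cam','side_lamp','side_cam')]
cv2.imwrite('pics/q1.png',np.vstack([np.hstack(a[:2]),np.hstack(a[2:])]))"
```

```text
[ WARN:0@0.013] global loadsave.cpp:275 findDecoder imread_('pics/scene_lamp.png'): can't open/read file: check file path/integrity
Traceback (most recent call last):
cv2.error: OpenCV(4.12.0) /io/opencv/modules/imgproc/src/resize.cpp:4208: error: (-215:Assertion failed) !ssize.empty() in function 'resize'
```

```bash
python3 - <<'E'
from h import *
Q=[]
for n in("scene","side"):
    p,d=camera(n); W=cloud(n,p,d); T=camera_params(n)["T"]
    for t in("cam_lens","cam_stand","bulb_mid","socket_mouth","lamp"):
        print(n,t,[(round(r["conf"],2),np.round((T@np.r_[r["at"],1])[:3])) for r in place_of(n,t)])
    m=masks_of(n,"cam_stand")
    print("ncs",[x["conf"] for x in m])
    if m:
        X=W[m[0]["region"]&(d>0)]
        for z0,z1 in((295,400),(40,190)):
            c=X[(X[:,2]>z0)&(X[:,2]<z1)]
            # circle fit r=11
            from scipy.optimize import least_squares
            f=lambda a:np.hypot(c[:,0]-a[0],c[:,1]-a[1])-11
            s=least_squares(f,np.median(c,0)[:2]+T[:2,2]*8,loss="soft_l1"); print("col",z0,s.x,len(c),np.abs(s.fun).mean())
    zone=(W[...,2]>8)&(W[...,2]<20)&(np.hypot(W[...,0]-780,W[...,1]+200)<130)&(d>0)
    b=W[zone].astype(np.float32); print("base",len(b), cv2.minAreaRect(np.ascontiguousarray(b[:,:2])) if len(b) else 0)
    h=(W[...,2]>215)&(W[...,2]<262)&(abs(W[...,0]-700)<90)&(abs(W[...,1]+195)<60)&(d>0)
    X=W[h]; 
    print("cam pts",len(X),X.min(0),X.max(0))
    for k in masks_of(n,"bulb_mid")[:3]:
        X=W[k["region"]&(d>0)]; print("bulb",k["conf"],len(X),np.median(X,0),np.argwhere(k["region"]).mean(0))
    Q+=[cv2.resize(p[y-36:y+36,x-48:x+48],(400,300),interpolation=2) for x,y in ([(310,190),(262,225)] if n=="scene" else [(235,165),(345,180)])]
cv2.imwrite('pics/q1.png',np.vstack([np.hstack(Q[:2]),np.hstack(Q[2:])]))
E
```

```text
scene cam_lens [(0.64, array([ 634., -199.,  239.]))]
scene cam_stand [(0.42, array([383., 439.,  -2.]))]
scene bulb_mid [(0.42, array([500., 247., 111.]))]
scene socket_mouth [(0.89, array([522., 255.,  99.]))]
scene lamp [(0.75, array([624., 260.,  -1.]))]
ncs [0.64]
col 295 [ 786.83299553 -188.18619436] 297 1.2606899722695293
col 40 [ 787.04206722 -188.33148126] 306 1.0127139990117404
base 1681 ((758.365478515625, -191.77645874023438), (150.56114196777344, 154.12554931640625), 2.6410932540893555)
cam pts 800 [ 632.88902359 -231.41246376  215.07756541] [ 789.99812424 -135.51198072  261.9874547 ]
bulb 0.64 56 [506.12600003 242.06163446 110.02370884] [176.875      297.35714286]
side cam_lens [(0.74, array([ 637., -194.,  239.])), (0.58, array([499., 249., 113.]))]
side cam_stand []
side bulb_mid [(0.62, array([504., 250., 112.])), (0.4, array([520., 253.,  97.]))]
side socket_mouth [(0.98, array([521., 251.,  97.])), (0.29, array([502., 250., 112.]))]
side lamp [(0.66, array([621., 266.,  -1.])), (0.5, array([ 479., -472.,   -0.]))]
ncs [0.8]
col 295 [ 785.62085414 -185.68730891] 208 1.8043347051863123
col 40 [ 785.70564693 -185.39767888] 265 1.704802842162967
base 1185 ((754.6685791015625, -205.17495727539062), (155.37451171875, 184.99127197265625), 1.7231926918029785)
cam pts 702 [ 626.9377888  -229.07066137  215.15716761] [ 789.90760195 -135.283276    261.95729923]
```

View pics/q1.png

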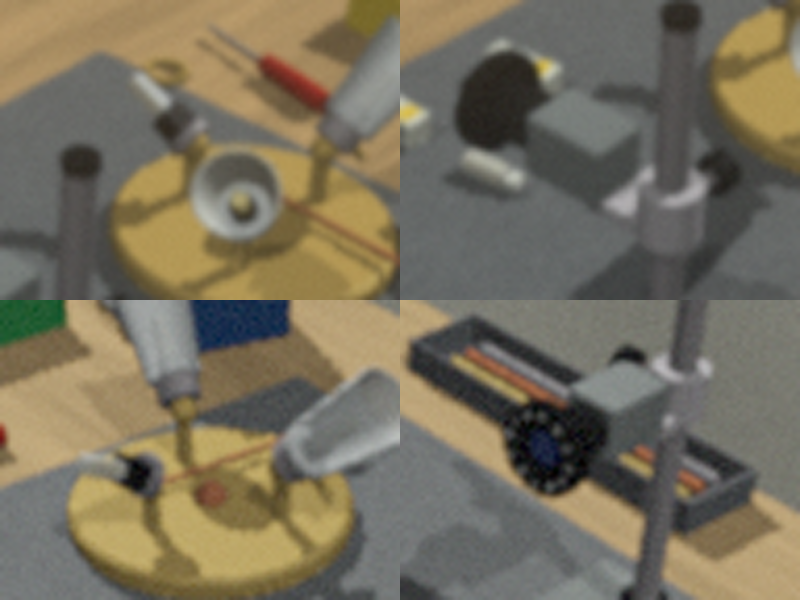

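The pictures show the clear bulb pointing left and up out of the black socket, with nothing around it. The ring light faces towards the robot (-x), with a yaw of about 3°. I move to a hover pose above the bulb.

```bash
cat >> h.py <<'E'
def pose():
    s=read_state(); return np.array(s["eef_pos"]),R.from_euler("xyz",s["eef_rot"])
def plan(p1,R1,n,p0=None,R0=None):
    if p0 is None: p0,R0=pose()
    p0=np.array(p0);p1=np.array(p1); rv=(R0.inv()*R1).as_rotvec()
    print("rot total",np.round(rv,3),"total shift tool",np.round(R0.inv().apply(p1-p0),1))
    print("per row rot",np.round(rv/n,4))
    rows=[]
    for i in range(n):
        Ri=R0*R.from_rotvec(rv*i/n); rows.append(np.round(np.r_[rv/n,Ri.inv().apply(p1-p0)/n/1000],4))
    for r in rows: print(", ".join(f"{x:g}" for x in r))
def ori(x,z):
    x=np.array(x,float);z=np.array(z,float);x/=np.linalg.norm(x);z-=x*(x@z);z/=np.linalg.norm(z)
    return R.from_matrix(np.c_[x,np.cross(z,x),z])
E
python3 - <<'E'
from h import *
p,r=pose(); print(np.round(r.as_matrix(),3))
y=0.105
for s in(1,-1):
    plan([502,250,225],ori([0,0,-1],[-s*np.sin(y),s*np.cos(y),0]),12)
E
```

```text
[[ 0.    -0.93   0.368]
 [ 0.     0.368  0.93 ]
 [-1.    -0.     0.   ]]
rot total [-0.482  0.     0.   ] total shift tool [ -19.5 -374.8 -132.8]
per row rot [-0.0401  0.      0.    ]
-0.0401, 0, 0, -0.0016, -0.0312, -0.0111
-0.0401, 0, 0, -0.0016, -0.0308, -0.0123
-0.0401, 0, 0, -0.0016, -0.0302, -0.0135
-0.0401, 0, 0, -0.0016, -0.0297, -0.0147
-0.0401, 0, 0, -0.0016, -0.0291, -0.0159
-0.0401, 0, 0, -0.0016, -0.0284, -0.0171
-0.0401, 0, 0, -0.0016, -0.0277, -0.0182
-0.0401, 0, 0, -0.0016, -0.0269, -0.0193
-0.0401, 0, 0, -0.0016, -0.0261, -0.0204
-0.0401, 0, 0, -0.0016, -0.0253, -0.0214
-0.0401, 0, 0, -0.0016, -0.0244, -0.0224
-0.0401, 0, 0, -0.0016, -0.0235, -0.0234
rot total [ 2.66  0.   -0.  ] total shift tool [ -19.5 -374.8 -132.8]
per row rot [ 0.2216  0.     -0.    ]
0.2216, 0, -0, -0.0016, -0.0312, -0.0111
0.2216, 0, -0, -0.0016, -0.0329, -0.0039
0.2216, 0, -0, -0.0016, -0.033, 0.0034
0.2216, 0, -0, -0.0016, -0.0314, 0.0106
0.2216, 0, -0, -0.0016, -0.0283, 0.0172
0.2216, 0, -0, -0.0016, -0.0238, 0.023
0.2216, 0, -0, -0.0016, -0.0182, 0.0277
0.2216, 0, -0, -0.0016, -0.0117, 0.031
0.2216, 0, -0, -0.0016, -0.0046, 0.0328
0.2216, 0, -0, -0.0016, 0.0028, 0.033
0.2216, 0, -0, -0.0016, 0.01, 0.0316
0.2216, 0, -0, -0.0016, 0.0167, 0.0286
```

Call:
play_rows:
  motion: [-0.04,0,0,-0.0016,-0.031,-0.011,-0.5,-0.04,0,0,-0.0016,-0.031,-0.012,-0.5,-0.04,0,0,-0.0016,-0.03,-0.0135,-0.5,-0.04,0,0,-0.0016,-0.03,-0.0147,-0.5,-0.04,0,0,-0.0016,-0.029,-0.016,-0.5,-0.04,0,0,-0.0016,-0.0285,-0.017,-0.5,-0.04,0,0,-0.0016,-0.0277,-0.018,-0.5,-0.04,0,0,-0.0016,-0.027,-0.019,-0.5,-0.04,0,0,-0.0016,-0.026,-0.02,-0.5,-0.04,0,0,-0.0016,-0.025,-0.021,-0.5,-0.04,0,0,-0.0016,-0.024,-0.022,-0.5,-0.04,0,0,-0.0016,-0.0235,-0.023,-0.5]

```text
clock: 4.0
eef_pos: [512.4, 246.6, 225.7]
eef_rot: [-0.832, 1.569, 0.867]
wrist_force: [0.1, -0.5, -0.2]
finger_gap: 70.9
```

```bash
python3 - <<'E'
from h import *
n="wrist"; s=read_state(); print(s["clock"],s["eef_pos"],s["joints"],s["finger_gap"])
p,d=camera(n); T=camera_params(n)["T"]; W=cloud(n,p,d)
cv2.imwrite("pics/w1.png",p)
for t in("bulb_mid","bulb_pins","socket_mouth","lamp","cam_lens"):
    print(t,[(round(r["conf"],2),np.round((T@np.r_[r["at"],1])[:3],1)) for r in place_of(n,t)])
for k in masks_of(n,"bulb_mid")[:2]:
    X=W[k["region"]&(d>0)]; print("bulb",k["conf"],len(X),np.median(X,0),np.argwhere(k["region"]).mean(0))
E
```

```text
4.0 [512.38072904 246.63994283 225.71974894] [ 3.83929650e-01  3.26374688e-01  1.43899707e+00  6.16469520e-04
  1.37506938e+00 -1.31516460e+00] 70.8579574910008
bulb_mid [(0.92, array([507.1, 251.2, 105.7]))]
bulb_pins []
socket_mouth [(0.88, array([528.3, 249. ,  97.2]))]
lamp [(0.87, array([627.6, 257.2,   1.1])), (0.69, array([503. , 250.4, 108.4]))]
cam_lens []
bulb 0.79 775 [501.68916835 247.14108428 118.06125511] [176.61825193 259.48714653]
```

View pics/w1.png

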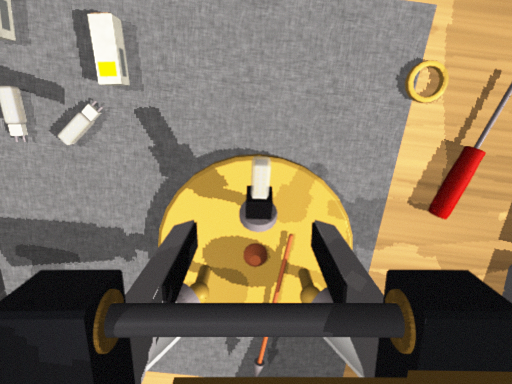

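The wrist view shows the bulb at (261,175) with the black socket just below it, lined up with the jaws. Next I fit its axis and lateral centre.

```bash
python3 - <<'E'
from h import *
n="wrist"
p,d=camera(n); W=cloud(n,p,d); 
m=masks_of(n,"bulb_mid"); print([k["conf"] for k in m])
X=W[m[0]["region"]&(d>0)]; X=X[(X[:,2]>95)&(X[:,2]<140)]
# per-slice centre
for a in range(475,530,5):
    s=X[(X[:,0]>=a)&(X[:,0]<a+5)]
    if len(s)>10: print(a+2.5,len(s),"y",np.round([s[:,1].min(),s[:,1].max(),s[:,1].mean()],1),"z",np.round(np.median(s[:,2]),1))
T=camera_params(n)["T"]
for t in("bulb_mid","socket_mouth","lamp"):
    print(t,[(round(r["conf"],2),np.round((T@np.r_[r["at"],1])[:3],1)) for r in place_of(n,t)])
l=masks_of(n,"lamp")[0]["region"]
L=W[l&(d>0)]; L=L[(L[:,2]>20)&(L[:,2]<28)]; print("plate",len(L),cv2.minEnclosingCircle(L[:,:2].astype(np.float32)))
# socket points
S=W[(W[...,2]>85)&(W[...,2]<125)&(abs(W[...,0]-525)<45)&(abs(W[...,1]-250)<30)&(d>0)&(p.max(2)<60)]
print("socket",len(S),S.min(0),S.max(0),S.mean(0))
r=cv2.minAreaRect(S[:,:2].astype(np.float32)); print(r)
E
```

```text
[0.82]
482.5 123 y [240.3 257.2 249.1] z 118.6
487.5 117 y [240.5 258.6 249.1] z 125.0
492.5 88 y [241.2 258.6 249.7] z 124.0
497.5 85 y [241.8 259.5 250.6] z 120.8
502.5 81 y [242.3 259.7 250.7] z 118.1
507.5 76 y [243.  260.1 251.3] z 115.3
512.5 79 y [243.  261.  251.9] z 112.2
517.5 74 y [243.1 261.9 251.8] z 109.3
522.5 36 y [244.7 259.8 252.4] z 107.0
bulb_mid [(0.7, array([504.3, 253.2, 106.6])), (0.4, array([491.6,  22.8,  11.1])), (0.25, array([521.2, 253.1,  97.3]))]
socket_mouth [(0.9, array([522.7, 253.1,  98.5]))]
lamp [(0.58, array([626.9, 263.1,   1.9]))]
plate 15555 ((641.5823364257812, 264.1503601074219), 148.03123474121094)
socket 582 [513.2981883  240.44875956  87.93221672] [549.87571477 269.0219118  109.51227508] [533.7166829  253.9079736  102.22828532]
((530.7921752929688, 254.23379516601562), (37.120487213134766, 26.60184097290039), 5.813220977783203)
```

```bash
python3 - <<'E'
from h import *
y=0.1
p,r=pose(); print(p)
R1=ori([0,0,-1],[-np.sin(y),np.cos(y),0])
plan([501,250.5,150],R1,3)
plan([501,250.5,90],R1,2,[501,250.5,150],R1)
E
```

```text
[511.19967442 247.97327683 225.6267509 ]
rot total [0.027 0.001 0.001] total shift tool [75.6  9.9  3.7]
per row rot [0.009  0.0003 0.0003]
0.009, 0.0003, 0.0003, 0.0252, 0.0033, 0.0012
0.009, 0.0003, 0.0003, 0.0252, 0.0033, 0.0012
0.009, 0.0003, 0.0003, 0.0252, 0.0033, 0.0012
rot total [0. 0. 0.] total shift tool [60.  0. -0.]
per row rot [0. 0. 0.]
0, 0, 0, 0.03, 0, -0
0, 0, 0, 0.03, 0, -0
```

Call:
play_rows:
  motion: [0.009,0,0,0.02,0.0033,0.0012,-0.5,0.009,0,0,0.02,0.0033,0.0012,-0.5,0.009,0,0,0.02,0.0033,0.0012,-0.4,0,0,0,0,0,0,-0.4,0,0,0,0,0,0,-0.4]

```text
clock: 5.15
eef_pos: [500.9, 251.3, 165.3]
eef_rot: [-1.134, 1.567, 0.537]
wrist_force: [-0.8, -0.4, 0.8]
finger_gap: 66.0
```

```bash
python3 - <<'E'
from h import *
y=0.1
p,r=pose(); print(p,read_state()["clock"])
R1=ori([0,0,-1],[-np.sin(y),np.cos(y),0])
plan([501,250.5,90],R1,4)
pp,d=camera("wrist"); cv2.imwrite("pics/w2.png",pp); W=cloud("wrist",pp,d)
m=masks_of("wrist","bulb_mid"); print([k["conf"] for k in m])
if m:
    X=W[m[0]["region"]&(d>0)]; X=X[(X[:,2]>95)&(X[:,2]<140)]
    for a in range(475,530,5):
        s=X[(X[:,0]>=a)&(X[:,0]<a+5)]
        if len(s)>10: print(a+2.5,len(s),"y",np.round([s[:,1].min(),s[:,1].max(),s[:,1].mean()],1),"z",np.round(np.median(s[:,2]),1))
E
```

```text
[500.86334022 251.27688397 165.34323225] 5.15
rot total [-0.     0.002  0.003] total shift tool [75.3  0.2 -0.9]
per row rot [-0.      0.0004  0.0008]
-0, 0.0004, 0.0008, 0.0188, 0, -0.0002
-0, 0.0004, 0.0008, 0.0188, 0, -0.0002
-0, 0.0004, 0.0008, 0.0188, 0, -0.0002
-0, 0.0004, 0.0008, 0.0188, 0, -0.0002
[0.84]
482.5 199 y [241.1 258.  249.5] z 118.6
487.5 173 y [240.6 258.4 249.7] z 124.7
492.5 128 y [242.1 259.1 250.4] z 123.9
497.5 121 y [241.7 259.5 250.6] z 121.0
502.5 110 y [241.9 259.6 250.5] z 118.1
507.5 109 y [242.3 260.1 251.2] z 115.1
512.5 101 y [243.5 260.9 251.9] z 112.4
517.5 94 y [243.9 261.3 252.5] z 109.4
522.5 45 y [245.1 259.8 252. ] z 107.3
```

View pics/w2.png

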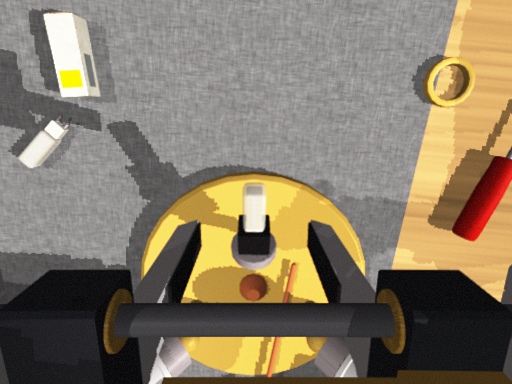

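The bulb at (254,208) is centred between the jaws. I descend 75 mm and close.

Call:
play_rows:
  motion: [0,0,0,0.02,0,0,-0.4,0,0,0,0.02,0,0,-0.4,0,0,0,0.02,0,0,-0.4,0,0,0,0.014,0,-0.0005,-0.4,0,0,0,0,0,0,-0.4]
  newtons: 20

```text
clock: 5.75
eef_pos: [504.5, 251.8, 94.5]
eef_rot: [-1.239, 1.558, 0.432]
wrist_force: [-0.7, -0.3, -0.6]
finger_gap: 65.8
```

```bash
python3 - <<'E'
from h import *
p,r=pose(); s=read_state(); print(p,s["clock"],s["wrist_force"],s["finger_gap"])
pp,d=camera("side"); 
W=cv2.resize(pp[130:202,180:276],(800,600),interpolation=2); cv2.imwrite("pics/s2.png",W)
E
```

```text
[504.54749137 251.8360921   94.51325364] 5.75 [-0.68211455 -0.34306215 -0.61539777] 65.84459817016705
```

View pics/s2.png

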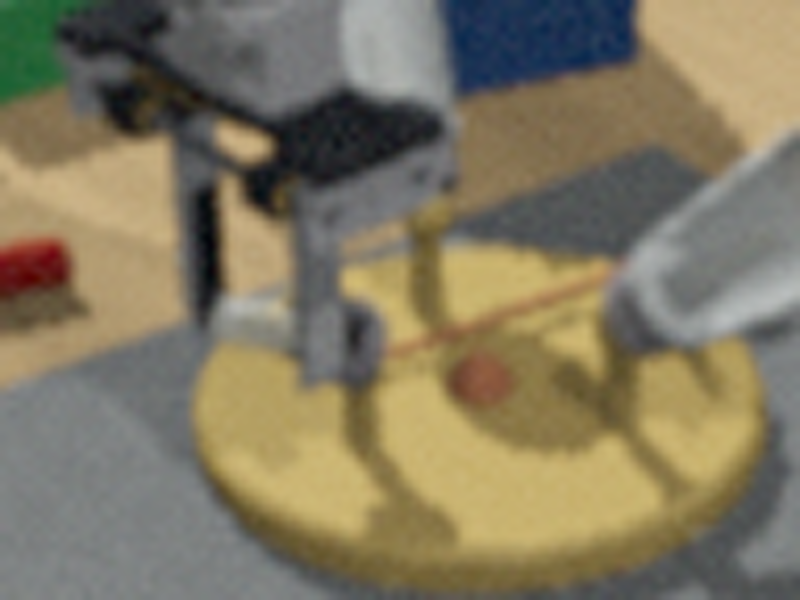

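The fingers straddle the bulb (white at (255,320)) but sit about 3.5 mm too far towards the socket. I correct that.

```bash
python3 - <<'E'
from h import *
y=0.1
print(pose()[1].as_matrix().round(3))
plan([500.5,250.5,90],ori([0,0,-1],[-np.sin(y),np.cos(y),0]),1)
E
```

```text
[[ 0.013 -0.995 -0.1  ]
 [ 0.006 -0.1    0.995]
 [-1.    -0.014  0.005]]
rot total [0.    0.005 0.014] total shift tool [ 5.5  4.7 -1.1]
per row rot [0.0002 0.0046 0.0136]
0.0002, 0.0046, 0.0136, 0.0055, 0.0047, -0.0011
```

Call:
play_rows:
  motion: [0,0.0025,0.007,0.003,0.0025,-0.0006,-0.4,0,0.0025,0.007,0.0025,0.002,-0.0005,-0.4,0,0,0,0,0,0,-0.2,0,0,0,0,0,0,0.1]

```text
clock: 6.2
eef_pos: [501.7, 250.9, 92.8]
eef_rot: [-1.384, 1.568, 0.287]
wrist_force: [0.2, 0.6, -0.3]
finger_gap: 52.9
```

```bash
python3 - <<'E'
from h import *
y=0.1
print(pose(),read_state()["finger_gap"])
plan([500.5,250.5,90],ori([0,0,-1],[-np.sin(y),np.cos(y),0]),1)
E
```

```text
(array([501.6794752 , 250.94921066,  92.81741357]), Rotation.from_matrix(array([[ 2.44686217e-03, -9.94981024e-01, -1.00033868e-01],
                            [ 7.22249820e-04, -1.00032383e-01,  9.94983920e-01],
                            [-9.99996746e-01, -2.50683796e-03,  4.73859412e-04]]))) 52.94860657155786
rot total [0.    0.    0.003] total shift tool [ 2.8  1.2 -0.3]
per row rot [0.0002 0.0005 0.0025]
0.0002, 0.0005, 0.0025, 0.0028, 0.0012, -0.0003
```

Call:
play_rows:
  motion: [0,0,0.0025,0.0025,0.001,-0.0003,0.2,0,0,0,0,0,0,0.4,0,0,0,0,0,0,0.6,0,0,0,0,0,0,1,0,0,0,0,0,0,1,0,0,0,0,0,0,1,0,0,0,0,0,0,1]
  newtons: 20

```text
clock: 6.9
eef_pos: [500.8, 250.7, 90.7]
eef_rot: [-0.52, 1.57, 1.151]
wrist_force: [0.4, 0.3, 0.4]
finger_gap: 17.6
```

```bash
python3 - <<'E'
from h import *
s=read_state();print(pose()[0],pose()[1].as_matrix().round(3),s["wrist_force"],s["moment"],s["finger_gap"])
y=0.1; c,sn=np.cos(np.pi/6),.5
p,r=pose()
d=np.array([-c*np.cos(y),-c*np.sin(y),sn])
plan(p+d*60,r,6)
E
```

```text
[500.764804   250.6814939   90.66189604] [[ 0.    -0.995 -0.1  ]
 [ 0.001 -0.1    0.995]
 [-1.    -0.     0.001]] [0.36488559 0.28010592 0.36403315] [ 0.01294753 -0.00324658 -0.0123019 ] 17.644544127286295
rot total [0. 0. 0.] total shift tool [-30.   51.9   0. ]
per row rot [0. 0. 0.]
0, 0, 0, -0.005, 0.0087, 0
0, 0, 0, -0.005, 0.0087, 0
0, 0, 0, -0.005, 0.0087, 0
0, 0, 0, -0.005, 0.0087, 0
0, 0, 0, -0.005, 0.0087, 0
0, 0, 0, -0.005, 0.0087, 0
```

Gripped with a 17.6 mm gap and almost no force. I now pull straight along the bulb axis.

Call:
play_rows:
  motion: [0,0,0,-0.0025,0.0043,0,1,0,0,0,-0.004,0.0069,0,1,0,0,0,-0.005,0.0087,0,1,0,0,0,-0.005,0.0087,0,1,0,0,0,-0.005,0.0087,0,1,0,0,0,-0.005,0.0087,0,1]

```text
clock: 7.5
eef_pos: [451.2, 245.5, 119.0]
eef_rot: [-0.286, 1.57, 1.384]
wrist_force: [-0.4, 0.1, -0.2]
finger_gap: 18.3
```

```bash
python3 - <<'E'
from h import *
s=read_state();print(pose()[0],pose()[1].as_matrix().round(3),s["wrist_force"],s["moment"],s["finger_gap"],s["joints"])
p,d=camera("wrist"); cv2.imwrite("pics/w3.png",p)
p,d=camera("side"); cv2.imwrite("pics/s3.png",cv2.resize(p[110:200,160:280],(800,600),interpolation=2))
E
```

```text
[451.19270882 245.46839079 119.03287156] [[ 0.    -0.995 -0.1  ]
 [ 0.001 -0.1    0.995]
 [-1.    -0.     0.001]] [-0.44932558  0.13942138 -0.1832014 ] [0.05283595 0.02540863 0.03011455] 18.32457215036316 [ 4.26671400e-01  3.10246761e-01  1.72098014e+00  5.72704393e-04
  1.11000497e+00 -1.24444669e+00]
```

View pics/w3.png

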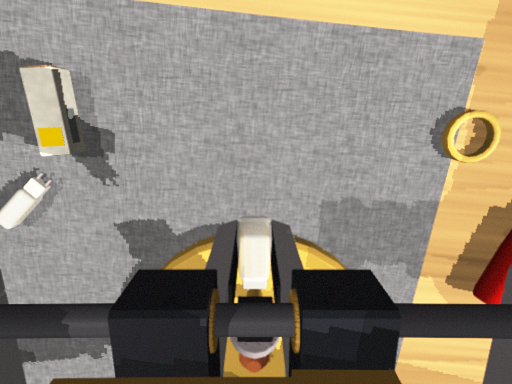

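View pics/s3.png

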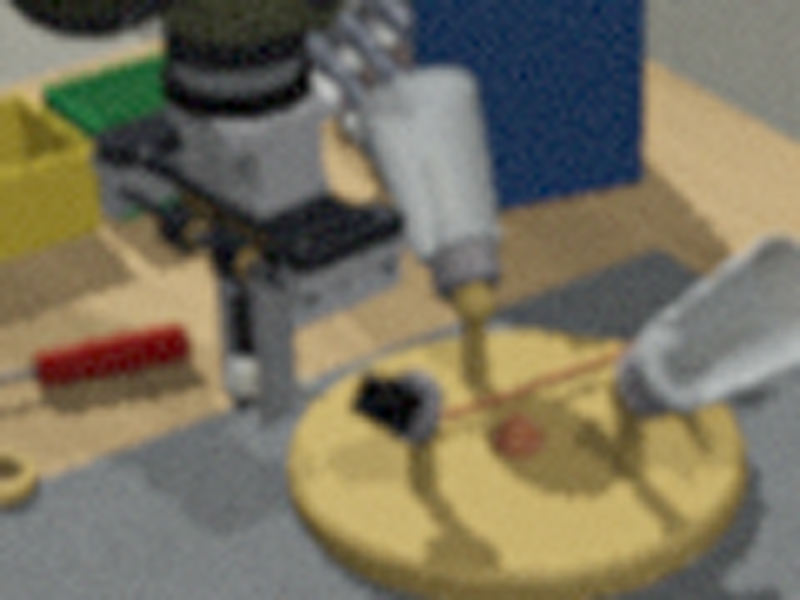

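The bulb is out of the socket and held: white at (255,250) in the wrist view, and the socket is empty in the side view. I go to a staging pose 60 mm short of the final one, with the bulb level.

```bash
cat >> h.py <<'E'
def goal(lens,yaw,back,tilt=np.pi/6,dz=0):
    a=np.array([np.cos(yaw),np.sin(yaw),0]); mid=np.array(lens)-a*(124+back)
    tx=a*np.sin(tilt)-np.array([0,0,np.cos(tilt)])
    return mid+19*tx, ori(tx,[-np.sin(yaw),np.cos(yaw),0])
E
python3 - <<'E'
from h import *
g,Rg=goal([635.6,-195.6,239],0.05,60); print(g)
plan(g,Rg,16)
E
```

```text
[ 461.31807956 -204.32136504  222.54551733]
rot total [ 0.049  0.014 -0.522] total shift tool [-103.5   35.1 -448.6]
per row rot [ 0.0031  0.0009 -0.0326]
0.0031, 0.0009, -0.0326, -0.0065, 0.0022, -0.028
0.0031, 0.0009, -0.0326, -0.0065, 0.0019, -0.0281
0.0031, 0.0009, -0.0326, -0.0065, 0.0016, -0.0281
0.0031, 0.0009, -0.0326, -0.0066, 0.0013, -0.0281
0.0031, 0.0009, -0.0326, -0.0066, 0.001, -0.0281
0.0031, 0.0009, -0.0326, -0.0066, 0.0007, -0.0281
0.0031, 0.0009, -0.0326, -0.0066, 0.0004, -0.0281
0.0031, 0.0009, -0.0326, -0.0066, 0.0001, -0.0281
0.0031, 0.0009, -0.0326, -0.0065, -0.0002, -0.0281
0.0031, 0.0009, -0.0326, -0.0065, -0.0005, -0.0281
0.0031, 0.0009, -0.0326, -0.0064, -0.0008, -0.0281
0.0031, 0.0009, -0.0326, -0.0064, -0.0011, -0.0281
0.0031, 0.0009, -0.0326, -0.0063, -0.0014, -0.0281
0.0031, 0.0009, -0.0326, -0.0063, -0.0017, -0.0281
0.0031, 0.0009, -0.0326, -0.0062, -0.002, -0.0281
0.0031, 0.0009, -0.0326, -0.0061, -0.0023, -0.0281
```

Call:
play_rows:
  motion: [0.003,0.001,-0.0325,-0.0065,0.0022,-0.014,1,0.003,0.001,-0.0325,-0.0065,0.002,-0.028,1,0.003,0.001,-0.0325,-0.0065,0.0016,-0.028,1,0.003,0.001,-0.0325,-0.0066,0.0013,-0.028,1,0.003,0.001,-0.0325,-0.0066,0.001,-0.028,1,0.003,0.001,-0.0325,-0.0066,0.0007,-0.028,1,0.003,0.001,-0.0325,-0.0066,0.0004,-0.028,1,0.003,0.001,-0.0325,-0.0066,0,-0.028,1,0.003,0.001,-0.0325,-0.0065,-0.0002,-0.028,1,0.003,0.001,-0.0325,-0.0065,-0.0005,-0.028,1,0.003,0.001,-0.0325,-0.0064,-0.0008,-0.028,1,0.003,0.001,-0.0325,-0.0064,-0.0011,-0.028,1,0.003,0.001,-0.0325,-0.0063,-0.0014,-0.028,1,0.003,0.001,-0.0325,-0.0063,-0.0017,-0.028,1,0.003,0.001,-0.0325,-0.0062,-0.002,-0.02,1,0.003,0.001,-0.0325,-0.006,-0.002,-0.012,1,0,0,0,0,0,0,1,0,0,0,0,0,0,1]

```text
clock: 9.4
eef_pos: [457.3, -181.8, 228.7]
eef_rot: [-1.587, 1.024, 0.034]
wrist_force: [0.2, -0.4, -0.2]
finger_gap: 17.7
```

```bash
python3 - <<'E'
from h import *
s=read_state();print(pose()[0],s["eef_rot"],s["wrist_force"],s["finger_gap"],s["joints"].round(3))
g,Rg=goal([635.6,-195.6,239],0.05,60); plan(g,Rg,2)
for n in("wrist","side","scene"):
    p,d=camera(n);T=camera_params(n)["T"]
    cv2.imwrite(f"pics/{n}4.png",p)
    for t in("cam_lens","bulb_mid","bulb_pins"):
        print(n,t,[(round(r["conf"],2),np.round((T@np.r_[r["at"],1])[:3],1)) for r in place_of(n,t)])
E
```

```text
[ 457.31039546 -181.79547391  228.70653794] [-1.58718081  1.02425833  0.03430709] [ 0.19144559 -0.37434628 -0.18114338] 17.72371384342609 [-0.632 -0.105  2.005  0.443  0.847 -2.484]
rot total [ 0.003 -0.008  0.023] total shift tool [  6.9   0.8 -22.6]
per row rot [ 0.0014 -0.0041  0.0114]
0.0014, -0.0041, 0.0114, 0.0035, 0.0004, -0.0113
0.0014, -0.0041, 0.0114, 0.0034, 0.0003, -0.0113
wrist cam_lens [(0.86, array([ 636.8, -193.2,  233.6]))]
wrist bulb_mid [(0.68, array([ 447.8, -181.2,  239.6]))]
wrist bulb_pins [(0.71, array([ 491.4, -176.1,  245.6]))]
side cam_lens [(0.83, array([ 633.9, -191. ,  237.5]))]
side bulb_mid [(0.4, array([ 447.9, -182.5,  245.8]))]
side bulb_pins []
scene cam_lens [(0.56, array([ 638.2, -197. ,  239.2]))]
scene bulb_mid [(0.51, array([ 449. , -187.9,  249.8]))]
scene bulb_pins [(0.63, array([ 495.6, -182.2,  244.8]))]
```

View pics/wrist4.png

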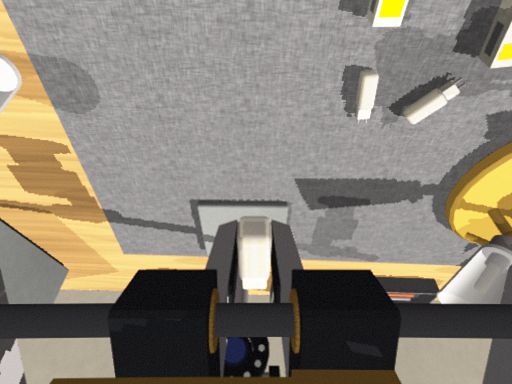

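View pics/side4.png

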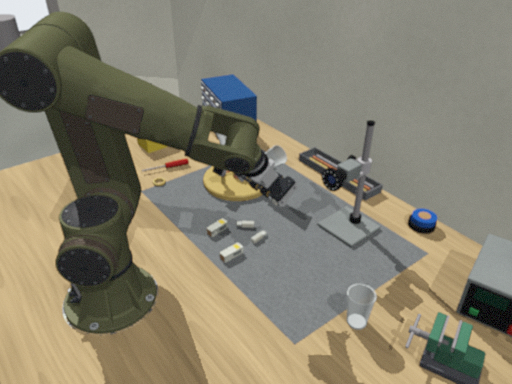

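View pics/scene4.png

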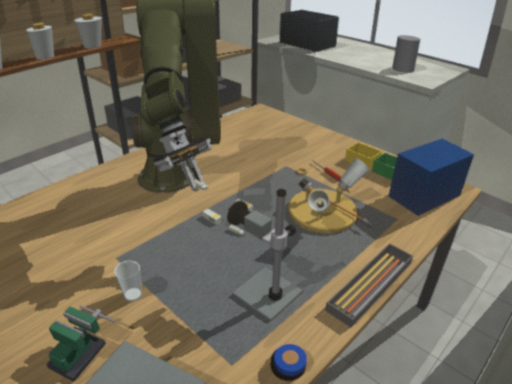

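The bulb is held, level and pointing to the lens. Joint 6 is at -2.484 and its limit is -2.55, so I fit a kinematic model to check the final pose.

```bash
cat > kin.py <<'E'
from h import *
from scipy.optimize import least_squares
def fkR(q,s4,s6): return R.from_euler("ZYXYX",[q[0],q[1]+q[2]-np.pi/2,s4*q[3],q[4],s6*q[5]]) if False else R.from_euler("Z",q[0])*R.from_euler("Y",q[1]+q[2]-np.pi/2)*R.from_euler("X",s4*q[3])*R.from_euler("Y",q[4])*R.from_euler("X",s6*q[5])
def fk(q,k,s4,s6,off=0):
    Rt=fkR(q,s4,s6)
    a1,d1,a2,a3,d4,L=k
    w=np.array([a1+a2*np.sin(q[1])+d4*np.sin(q[1]+q[2])-a3*np.cos(q[1]+q[2]),0,d1+a2*np.cos(q[1])+d4*np.cos(q[1]+q[2])+a3*np.sin(q[1]+q[2])])
    return R.from_euler("Z",q[0]).apply(w)+L*Rt.apply([1,0,0]),Rt*R.from_euler("X",off)
E
python3 - <<'E'
from kin import *
s=read_state()
D=[([1.12735621,.300478,1.521581,0,1.320687,-.066611],[202.285,511.17,204.88],[3.08552909,1.56964244,-2.00368578]),
([.38393,.326375,1.438997,.000616,1.375069,-1.315165],[512.38,246.64,225.72],[-0.832,1.569,0.867]),
([.426671,.310247,1.72098,.000573,1.110005,-1.244447],[451.193,245.468,119.033],[-0.286,1.57,1.384]),
(s["joints"],s["eef_pos"],s["eef_rot"])]
for s4 in(1,-1):
  for s6 in(1,-1):
    off=[(fkR(q,s4,s6).inv()*R.from_euler("xyz",e)).as_rotvec().round(3).tolist() for q,p,e in D]; print(s4,s6,off)
    f=lambda k:np.concatenate([fk(q,k,s4,s6)[0]-p for q,p,e in D])
    r=least_squares(f,[0,400,450,0,450,350]); print(r.x.round(1),np.abs(r.fun).max())
E
```

```text
1 1 [[-0.0, 0.0, -0.0], [-0.0, -0.0, -0.0], [0.001, -0.0, -0.0], [-0.0, -0.0, -0.0]]
[-36.  226.7 510.  -38.5 456.4 361.6] 33.57633295010103
1 -1 [[-0.133, 0.0, -0.0], [-2.63, -0.001, 0.0], [-2.488, -0.0, 0.0], [1.313, -0.0, -0.0]]
[-36.  226.7 510.  -38.5 456.4 361.6] 33.57633509009651
-1 1 [[-0.0, 0.0, -0.0], [0.0, -0.002, -0.0], [0.001, -0.001, 0.0], [0.589, -0.406, -0.528]]
[ 207.   189.8  -68.8  -54.8  396.2 -251.9] 72.08009936112296
-1 -1 [[-0.133, 0.0, -0.0], [-2.63, -0.001, 0.002], [-2.488, -0.0, 0.002], [1.845, 0.0, -0.765]]
[ 207.   189.8  -68.8  -54.8  396.2 -251.9] 72.08009999084524
```

```bash
cat >> kin.py <<'E'
D=[([1.12735621,.300478,1.521581,0,1.320687,-.066611],[202.285,511.17,204.88],[3.08552909,1.56964244,-2.00368578]),
([.38393,.326375,1.438997,.000616,1.375069,-1.315165],[512.38,246.64,225.72],[-0.832,1.569,0.867]),
([.426671,.310247,1.72098,.000573,1.110005,-1.244447],[451.193,245.468,119.033],[-0.286,1.57,1.384])]
def fk2(q,k):
    Rz=R.from_euler("Z",q[0]); a1,d1,a2,a3,d4,L,y0,x5=k
    F=Rz*R.from_euler("Y",q[1]+q[2]-np.pi/2); G=F*R.from_euler("X",q[3]); H=G*R.from_euler("Y",q[4])
    p=Rz.apply([a1+a2*np.sin(q[1]),y0,d1+a2*np.cos(q[1])])+F.apply([d4,0,a3])+H.apply([L,0,x5])
    return p,H*R.from_euler("X",q[5])
E
python3 - <<'E'
from kin import *
s=read_state(); D.append((s["joints"],s["eef_pos"],s["eef_rot"]))
reg=np.array([0,200,450,0,450,330,36,0]);sc=np.array([50,100,100,50,100,80,10,50])
def f(k): return np.concatenate([fk2(q,k)[0]-p for q,p,e in D]+[0.03*(k-reg)/sc])
r=least_squares(f,reg); print(r.x.round(1),r.fun[:-8].round(1)); k=r.x
np.save("k.npy",k)
from itertools import product
for yaw in(0.03,.05):
  for back in(0,20,40,60):
    for tilt in (np.pi/6,.45):
      g,Rg=goal([636,-195,238.5],yaw,back,tilt)
      h=lambda q:np.r_[fk2(q,k)[0]-g,300*(fk2(q,k)[1].inv()*Rg).as_rotvec()]
      o=least_squares(h,s["joints"]); print(yaw,back,round(tilt,2),o.x.round(3),np.abs(o.fun).max().round(2))
E
```

```text
[  0.  221.2 424.2 -40.9 447.5 270.6  36.6   0. ] [-0.  0.  0.  0. -0. -0.  0. -0. -0.  0. -0. -0.]
0.03 0 0.52 [-0.567  0.063  1.849  0.393  0.824 -2.377] 0.0
0.03 0 0.45 [-0.546  0.087  1.802  0.309  0.892 -2.298] 0.0
0.03 20 0.52 [-0.594  0.022  1.891  0.406  0.832 -2.41 ] 0.0
0.03 20 0.45 [-0.572  0.046  1.845  0.321  0.897 -2.329] 0.0
0.03 40 0.52 [-0.623 -0.018  1.932  0.419  0.843 -2.444] 0.0
0.03 40 0.45 [-0.599  0.006  1.887  0.332  0.904 -2.36 ] 0.0
0.03 60 0.52 [-0.655 -0.058  1.97   0.432  0.857 -2.479] 0.0
0.03 60 0.45 [-0.628 -0.035  1.927  0.343  0.914 -2.394] 0.0
0.05 0 0.52 [-0.576  0.068  1.843  0.406  0.835 -2.412] 0.0
0.05 0 0.45 [-0.555  0.092  1.796  0.321  0.901 -2.331] 0.0
0.05 20 0.52 [-0.604  0.029  1.884  0.419  0.844 -2.445] 0.0
0.05 20 0.45 [-0.581  0.052  1.839  0.332  0.906 -2.362] 0.0
0.05 40 0.52 [-0.634 -0.01   1.924  0.432  0.855 -2.48 ] 0.0
0.05 40 0.45 [-0.609  0.013  1.88   0.343  0.914 -2.395] 0.0
0.05 60 0.52 [-0.667 -0.05   1.962  0.445  0.869 -2.516] 0.0
0.05 60 0.45 [-0.64  -0.027  1.919  0.354  0.924 -2.429] 0.0
```

The final pose is reachable, with joint 6 at about -2.4. Next I measure the bulb's real axis in the hand, and the lens centre and heading from the ring light.

```bash
python3 - <<'E'
from h import *
for n in("wrist","side","scene"):
    p,d=camera(n); W=cloud(n,p,d); T=camera_params(n)["T"]
    if n=="wrist":
        tp,tr=pose()
        m=masks_of(n,"bulb_mid")
        print([x["conf"] for x in m])
        X=W[m[0]["region"]&(d>0)]; Y=tr.inv().apply(X-tp)+[19,0,0]   # tool frame relative to grasp point
        a=np.array([np.sin(.5236),-np.cos(.5236)]) # expected bulb x in tool (x,y): 
        u=Y[:,0]*0.5+Y[:,1]*-.866; v=-(Y[:,0]*.866+Y[:,1]*.5)
        for b in range(-30,50,4):
            q=(u>=b)&(u<b+4)
            if q.sum()>8: print(b+2,q.sum(),"v med",np.median(v[q]).round(1),"z",Y[q,2].min().round(1),Y[q,2].max().round(1),Y[q,2].mean().round(2))
    dark=(p.max(2)<95)&(d>0)
    z=dark&(np.linalg.norm(W-[633,-195,238],axis=2)<48)&(W[...,0]<645)
    X=W[z]; print(n,len(X))
    if len(X)>40:
        w=np.ones(len(X),bool)
        for _ in range(6):
            c=X[w].mean(0); nv=np.linalg.svd(X[w]-c)[2][2]; nv*=np.sign(nv[0]); r=(X-c)@nv; w=abs(r)<2.5
        print("n",nv.round(3),"yaw",np.arctan2(nv[1],nv[0]).round(3),w.sum(),"c",c.round(1),"rms",r[w].std().round(2),X[w].min(0).round(1),X[w].max(0).round(1))
        e=X[w]; print("circ",cv2.minEnclosingCircle(e[:,1:].astype(np.float32)))
    for t in("cam_lens","bulb_mid","bulb_pins"):
        print(n,t,[(round(r["conf"],2),np.round((T@np.r_[r["at"],1])[:3],1)) for r in place_of(n,t)])
print(pose()[0],read_state()["clock"])
E
```

```text
[0.92]
-20 808 v med 2.0 z -9.0 8.2 -0.33
-16 215 v med 8.4 z -9.3 8.5 -0.46
-12 151 v med 8.7 z -8.9 8.3 0.02
-8 138 v med 8.5 z -9.1 8.5 -0.53
-4 135 v med 8.6 z -9.2 8.7 -0.39
0 133 v med 8.7 z -8.8 8.3 -0.15
4 118 v med 8.7 z -9.0 8.4 -0.66
8 128 v med 8.9 z -9.2 8.5 -0.07
12 114 v med 8.9 z -9.3 8.7 -0.3
16 106 v med 8.9 z -8.8 8.2 -0.35
20 56 v med 8.9 z -8.9 8.3 -0.37
28 54 v med 5.2 z -7.4 6.7 -0.45
32 72 v med 5.2 z -7.5 6.9 -0.21
36 45 v med 5.0 z -7.6 6.9 -0.21
wrist 1570
n [0.974 0.216 0.067] yaw 0.219 1110 c [ 633.9 -180.2  246.7] rms 1.21 [ 628.8 -202.4  229. ] [ 640.6 -159.   265.9]
circ ((-181.309814453125, 243.9695281982422), 24.453311920166016)
wrist cam_lens [(0.87, array([ 633.4, -192.8,  235.7]))]
wrist bulb_mid [(0.61, array([ 446.8, -181.6,  243.6]))]
wrist bulb_pins [(0.85, array([ 493.2, -175.7,  247.3]))]
side 349
n [0.999 0.041 0.009] yaw 0.041 189 c [ 632.5 -196.1  246.2] rms 1.36 [ 629.2 -228.8  208.9] [ 636.1 -157.6  278.5]
circ ((-193.64280700683594, 244.27886962890625), 36.602840423583984)
side cam_lens [(0.66, array([ 635.6, -193.2,  235.4]))]
side bulb_mid [(0.39, array([ 446.2, -184.2,  248.4]))]
side bulb_pins []
scene 123
n [ 0.994 -0.079  0.08 ] yaw -0.079 65 c [ 641.7 -200.8  256.5] rms 1.37 [ 637.4 -230.8  207.5] [ 644.9 -162.   279. ]
circ ((-196.5536346435547, 243.21395874023438), 36.1742057800293)
scene cam_lens [(0.73, array([ 637.5, -196.5,  240.3]))]
scene bulb_mid [(0.6, array([ 450. , -184.1,  247.1]))]
scene bulb_pins [(0.46, array([ 496.1, -180.6,  245.7]))]
[ 457.47547067 -181.79978924  228.9083361 ] 10.65
```

The bulb sits true in the hand: its mid is at the grasp point and its axis is within 1° of the expected 30°. The ring extents give a lens z of about 243.5, but the network says about 238. I settle this with the images and z references.

```bash
python3 - <<'E'
from h import *
Q=[]
for n in("side","scene"):
    p,d=camera(n); W=cloud(n,p,d); T=camera_params(n)["T"]
    col=(np.hypot(W[...,0]-786,W[...,1]+187)<22)&(d>0)&(W[...,2]>300)
    print(n,"col top",np.sort(W[col][:,2])[-8:].round(1))
    tb=(d>0)&(abs(W[...,2])<12)&(abs(W[...,0]-560)<40)&(abs(W[...,1]+250)<60); print("bench z",np.median(W[tb][:,2]).round(2))
    bp=(d>0)&(abs(W[...,2]-14)<8)&(abs(W[...,0]-740)<30)&(abs(W[...,1]+190)<60); print("base z (14)",np.median(W[bp][:,2]).round(2))
    x,y=(333,179) if n=="side" else (240,212)
    Q.append(cv2.resize(p[y-24:y+24,x-32:x+32],(400,300),interpolation=0))
    if n=="side":
        b=p.astype(int); blue=(b[...,0]-b[...,2]>15)&(np.linalg.norm(W-[636,-195,241],axis=2)<25)
        print("blue",blue.sum(),np.argwhere(blue).mean(0),W[blue].mean(0).round(1),W[blue].min(0).round(1),W[blue].max(0).round(1))
        # project candidates
    for z in(238,243):
        c=camera_params(n); q=np.linalg.inv(T)@[636,-195,z,1]; s=q[:2]/q[2]; s=s*(1+c["k1"]*(s@s)); print(z,"px",c["fx"]*s[0]+c["cx"],c["fy"]*s[1]+c["cy"])
cv2.imwrite("pics/q5.png",np.hstack(Q))
p,d=camera("wrist"); W=cloud("wrist",p,d)
cv2.imwrite("pics/w5.png",cv2.resize(p[310:380,180:320],(800,400),interpolation=0))
b=p.astype(int); blue=(b[...,0]-b[...,2]>25)&(np.linalg.norm(W-[636,-195,241],axis=2)<30)
if blue.sum(): print("wrist blue",blue.sum(),W[blue].mean(0),W[blue].min(0),W[blue].max(0))
E
```

```text
side col top [380.9 381.  381.4 381.6 381.6 381.7 382.2 383.6]
bench z 1.54
base z (14) 14.81
blue 55 [179.34545455 331.14545455] [ 637.5 -192.8  240.1] [ 630.5 -214.   222.5] [ 642.9 -176.3  254.4]
238 px 331.24753465487106 180.4614601609051
243 px 331.4186996504111 179.02635035506623
scene col top [381.7 381.8 381.8 381.9 382.1 382.2 382.2 382.5]
bench z 0.64
base z (14) 13.48
238 px 236.62099897823038 212.9411275790119
243 px 236.5969291707559 211.49757716093853
wrist blue 455 [ 637.65756559 -192.13977641  241.45399257] [ 635.37762439 -201.71650248  228.74901452] [ 639.95069265 -180.85251665  254.22048287]
```

View pics/q5.png

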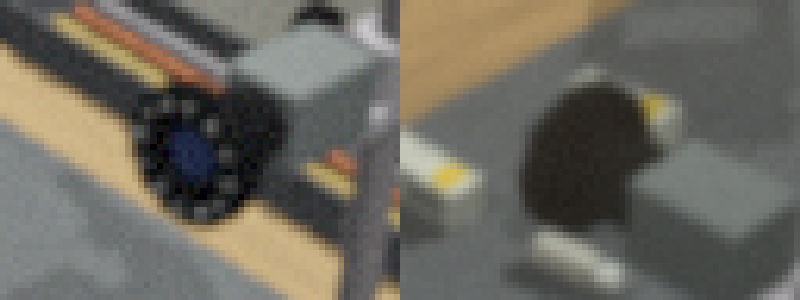

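View pics/w5.png

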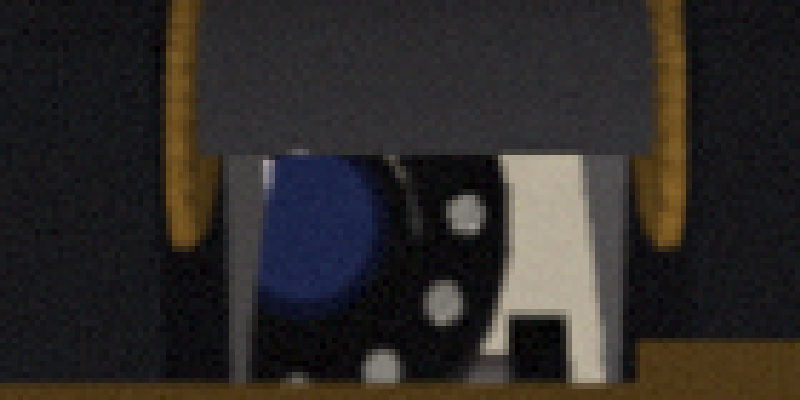

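The side crop shows the blue glass centred at about (190,145) in the enlargement. In the wrist view the glass is partly hidden, so I fit circles to the visible edges.

```bash
python3 - <<'E'
from h import *
from scipy.optimize import least_squares
p,d=camera("wrist"); W=cloud("wrist",p,d); b=p.astype(int)
blue=((b[...,0]-b[...,2]>25)&(np.linalg.norm(W-[636,-195,241],axis=2)<30)).astype(np.uint8)
blue=cv2.morphologyEx(blue,cv2.MORPH_OPEN,np.ones((3,3)))
vs,us=np.where(blue); print(us.min(),us.max(),vs.min(),vs.max())
# right edge of each row, bottom edge of each column -> ray hits plane x=637 (glass plane)
c=camera_params("wrist");T=c["T"];K=np.array([[c["fx"],0,c["cx"]],[0,c["fy"],c["cy"]],[0,0,1]])
E=[(us[vs==v].max()+.5,v) for v in range(vs.min()+1,vs.max()-1)]+[(u,vs[us==u].max()+.5) for u in range(us.min()+2,us.max()-1)]
def hit(E,x0,yaw=.05):
    xy=cv2.undistortPoints(np.array(E,float).reshape(-1,1,2),K,np.array([c["k1"],0,0,0])).reshape(-1,2)
    dr=np.c_[xy,np.ones(len(xy))]@T[:3,:3].T; n=np.array([np.cos(yaw),np.sin(yaw),0]); o=np.array([x0,-195,0])
    return T[:3,3]+dr*(((o-T[:3,3])@n)/(dr@n))[:,None]
def circ(X): 
    f=lambda a:np.hypot(X[:,1]-a[0],X[:,2]-a[1])-a[2]
    r=least_squares(f,[-195,240,14],loss="soft_l1"); return r.x.round(1),np.abs(f(r.x)).mean().round(2),X[:,1:].min(0).round(1),X[:,1:].max(0).round(1)
for x0 in(634,636,638): print(x0,circ(hit(E,x0)))
print("blue depth median x",np.median(W[blue>0],0))
# ring LEDs (bright spots)
g=((b.min(2)>110)&(b.max(2)-b.min(2)<25)&(np.linalg.norm(W-[632,-195,240],axis=2)<42)&(W[...,0]<645)).astype(np.uint8)
k,l,st,ce=cv2.connectedComponentsWithStats(g)
for i in range(1,k):
    if st[i,4]>6: print("LED",ce[i].round(1),st[i,4],hit([ce[i]],631)[0].round(1), np.median(W[l==i],0).round(1))
# outer ring edge: right-most dark pixel with neighbours background far
pts=[]
for v in range(335,375):
    row=[u for u in range(255,300) if d[v,u]>0 and np.linalg.norm(W[v,u]-[632,-195,240])<42 and W[v,u,0]<640]
    if row and max(row)+2<300: pts.append((max(row)+.5,v))
X=hit(pts,631); print(len(pts),circ(X))
f=lambda a:np.hypot(X[:,1]-a[0],X[:,2]-a[1])-36
print("ring r36",least_squares(f,[-195,240],loss="soft_l1").x.round(1))
E
```

```text
226 245 337 362
634 (array([-193.7,  241.9,   12.3]), np.float64(0.22), array([-198.2,  231.6]), array([-181.4,  254.1]))
636 (array([-193.8,  241.3,   12.4]), np.float64(0.23), array([-198.2,  231. ]), array([-181.4,  253.6]))
638 (array([-193.8,  240.7,   12.5]), np.float64(0.23), array([-198.3,  230.3]), array([-181.4,  253.1]))
blue depth median x [ 637.71373111 -192.19732544  241.41699814]
LED [261.1 347. ] 21 [ 629.6 -166.2  240.8] [ 630.6 -166.2  240.6]
LED [257.2 362.9] 18 [ 629.8 -170.1  255. ] [ 630.  -170.2  255. ]
LED [246.5 373.7] 14 [ 630.3 -180.1  264.2] [ 631.3 -180.   264. ]
38 (array([-196.9,  242.3,   38.6]), np.float64(0.29), array([-165.1,  231.4]), array([-157.9,  264.3]))
ring r36 [-194.2  242.7]
```

The wrist-camera fits of glass, LEDs and ring agree on a lens centre near (637, -194, 241.3). The heading is about 0.045 rad. I plan the final approach.

```bash
python3 - <<'E'
from h import *
g,Rg=goal([637,-194.2,241.2],0.045,0,.519); print(g)
plan(g,Rg,6)
E
```

```text
[ 522.54021773 -199.35416974  224.70200311]
rot total [ 0.008 -0.005  0.028] total shift tool [ 37.1 -52.4 -20.7]
per row rot [ 0.0013 -0.0009  0.0047]
0.0013, -0.0009, 0.0047, 0.0062, -0.0087, -0.0035
0.0013, -0.0009, 0.0047, 0.0061, -0.0088, -0.0034
0.0013, -0.0009, 0.0047, 0.0061, -0.0088, -0.0034
0.0013, -0.0009, 0.0047, 0.0061, -0.0088, -0.0034
0.0013, -0.0009, 0.0047, 0.006, -0.0089, -0.0034
0.0013, -0.0009, 0.0047, 0.006, -0.0089, -0.0034
```

Call:
play_rows:
  motion: [0.0013,-0.0009,0.0047,0.006,-0.009,-0.003,1,0.0013,-0.0009,0.0047,0.006,-0.009,-0.003,1,0.0013,-0.0009,0.0047,0.006,-0.009,-0.0035,1,0.0013,-0.0009,0.0047,0.006,-0.009,-0.0035,1,0.0013,-0.0009,0.0047,0.006,-0.006,-0.0035,1,0.0013,-0.0009,0.0047,0.006,-0.004,-0.003,1,0,0,0,0,0,0,1,0,0,0,0,0,0,1]

```text
clock: 11.65
eef_pos: [522.7, -199.9, 219.9]
eef_rot: [-1.568, 1.055, 0.047]
wrist_force: [-0.3, -0.2, -0.5]
finger_gap: 18.1
```

```bash
python3 - <<'E'
from h import *
g,Rg=goal([637,-194.2,241.2],0.045,0,.519); print(g,pose()[0],read_state()["joints"].round(3))
plan(g,Rg,2)
E
```

```text
[ 522.54021773 -199.35416974  224.70200311] [ 522.74612794 -199.93353359  219.90870546] [-0.57   0.074  1.84   0.396  0.835 -2.395]
rot total [-0.     0.001 -0.003] total shift tool [-4.3 -2.2  0.6]
per row rot [-0.0002  0.0005 -0.0015]
-0.0002, 0.0005, -0.0015, -0.0021, -0.0011, 0.0003
-0.0002, 0.0005, -0.0015, -0.0021, -0.0011, 0.0003
```

Call:
play_rows:
  motion: [0,0.0005,-0.0015,-0.002,-0.001,0.0003,1,0,0.0005,-0.0015,-0.002,-0.001,0.0003,1,0,0,0,0,0,0,1,0,0,0,0,0,0,1]

```text
clock: 12.05
eef_pos: [521.8, -199.2, 225.4]
eef_rot: [-1.571, 1.051, 0.044]
wrist_force: [-0.3, 0.1, -0.4]
finger_gap: 17.8
```

```bash
python3 - <<'E'
from h import *
from scipy.optimize import least_squares
g,Rg=goal([637,-194.2,241.2],0.045,0,.519); print(g,pose()[0],read_state()["joints"].round(3))
plan(g,Rg,2)
for n in("wrist","side","scene"):
    p,d=camera(n); W=cloud(n,p,d); T=camera_params(n)["T"]; cv2.imwrite(f"pics/{n}6.png",p)
    if n!="wrist":
        x,y=(315,180) if n=="side" else (230,205); cv2.imwrite(f"pics/{n}6.png",cv2.resize(p[y-48:y+48,x-64:x+64],(512,384),interpolation=2))
    b=p.astype(int)
    blue=(b[...,0]-b[...,2]>(25 if n=="wrist" else 15))&(np.linalg.norm(W-[637,-194,241],axis=2)<22)
    if blue.sum(): print(n,"blue",blue.sum(),W[blue].mean(0).round(1),W[blue].min(0).round(1),W[blue].max(0).round(1))
    for t in("cam_lens","bulb_mid","bulb_pins"):
        print(n,t,[(round(r["conf"],2),np.round((T@np.r_[r["at"],1])[:3],1)) for r in place_of(n,t)])
    if n=="wrist":
        tp,tr=pose(); m=masks_of(n,"bulb_mid")
        if m:
            X=W[m[0]["region"]&(d>0)]
            for a in range(480,560,6):
                s=X[(X[:,0]>=a)&(X[:,0]<a+6)]
                if len(s)>8: print(a+3,len(s),"y mid",((s[:,1].min()+s[:,1].max())/2).round(1),"z top",np.median(s[:,2]).round(1))
E
```

```text
[ 522.54021773 -199.35416974  224.70200311] [ 521.82342501 -199.24470017  225.3994314 ] [-0.57   0.064  1.838  0.394  0.841 -2.391]
rot total [-0.001 -0.001  0.001] total shift tool [ 1.  -0.3 -0.1]
per row rot [-0.0003 -0.0004  0.0005]
-0.0003, -0.0004, 0.0005, 0.0005, -0.0001, -0.0001
-0.0003, -0.0004, 0.0005, 0.0005, -0.0001, -0.0001
wrist blue 278 [ 637.9 -193.9  247.7] [ 635.9 -205.1  243.4] [ 640.1 -182.4  254.2]
wrist cam_lens [(0.8, array([ 632.9, -192.4,  235.8]))]
wrist bulb_mid [(0.91, array([ 510. , -198.4,  239.9]))]
wrist bulb_pins [(0.97, array([ 558.2, -195.8,  238.4]))]
489 278 y mid -200.6 z top 242.9
495 732 y mid -200.8 z top 247.3
501 235 y mid -200.2 z top 250.5
507 215 y mid -200.3 z top 250.5
513 196 y mid -199.2 z top 250.5
519 188 y mid -199.6 z top 250.6
525 171 y mid -199.4 z top 250.8
531 117 y mid -199.2 z top 250.8
543 108 y mid -198.6 z top 247.0
549 55 y mid -198.5 z top 246.9
side blue 51 [ 637.6 -192.7  240.7] [ 630.9 -213.6  223.6] [ 641.9 -176.4  254.2]
side cam_lens [(0.95, array([ 636.2, -192.1,  237.2])), (0.4, array([454.9, 512.1,   1.5]))]
side bulb_mid [(0.43, array([ 513.4, -201.8,  247.3])), (0.4, array([ 3.64e+02, -6.11e+01, -2.00e-01]))]
side bulb_pins []
scene cam_lens [(0.75, array([ 634.8, -194.9,  240.9]))]
scene bulb_mid [(0.64, array([ 515.2, -206.4,  243.2]))]
scene bulb_pins [(0.57, array([ 559.6, -200.9,  240.9]))]
```

View pics/wrist6.png

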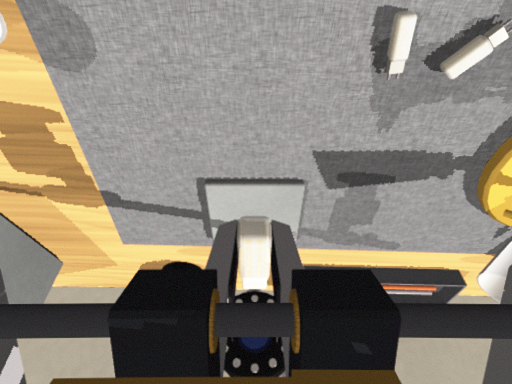

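View pics/side6.png

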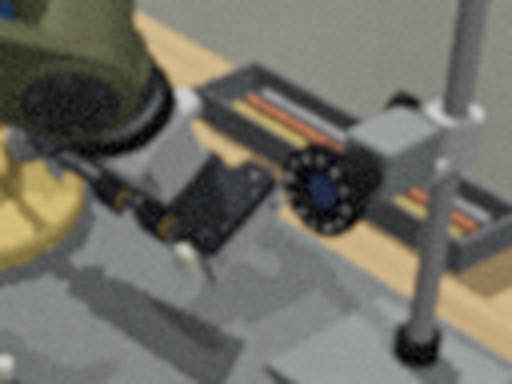

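View pics/scene6.png

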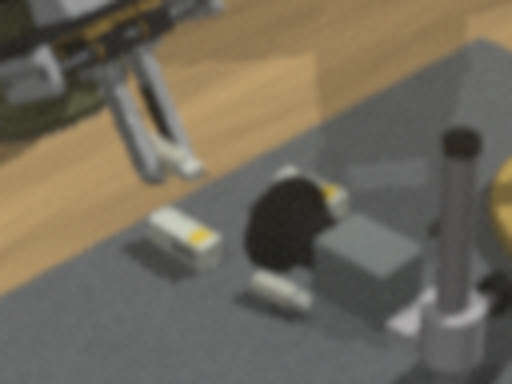

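The wrist view shows the bulb at (255,250) in line with the lens (blue glass at (255,340)). One last check fits the LED ring, which is now visible on both sides.

```bash
python3 - <<'E'
from h import *
from scipy.optimize import least_squares
p,d=camera("wrist"); W=cloud("wrist",p,d); b=p.astype(int)
g=((b.min(2)>100)&(b.max(2)-b.min(2)<30)&(np.linalg.norm(W-[632,-194,241],axis=2)<34)&(W[...,0]<636)&(d>0)).astype(np.uint8)
k,l,st,ce=cv2.connectedComponentsWithStats(g)
X=np.array([np.median(W[l==i],0) for i in range(1,k) if st[i,4]>8]); print(X.round(1))
f=lambda a:np.hypot(X[:,1]-a[0],X[:,2]-a[1])-a[2]
r=least_squares(f,[-194,241,27.5],loss="soft_l1"); print(r.x.round(2),r.fun.round(2))
c=X.mean(0);n=np.linalg.svd(X-c)[2][2]; n*=np.sign(n[0]); print("normal",n.round(3),np.arctan2(n[1],n[0]).round(3))
A=np.c_[X[:,1],np.ones(len(X))]; print("yaw from x(y)",-np.linalg.lstsq(A,X[:,0],rcond=None)[0][0])
s=read_state(); print(s["clock"],s["eef_pos"],np.abs(s["qd"]).max(),s["finger_gap"])
E
```

```text
[[ 631.5 -194.4  212.7]
 [ 632.5 -207.8  215.1]
 [ 631.2 -179.8  214.9]
 [ 631.9 -208.3  264.9]
 [ 631.1 -180.4  264.9]
 [ 632.  -194.4  268.7]]
[-194.01  240.22   28.44] [-0.88  0.21  0.59  0.12 -0.21  0.04]
normal [0.999 0.036 0.001] 0.036
yaw from x(y) 0.03626451519256756
12.75 [ 521.94724347 -199.24444771  225.05587752] 0.0009418583968582705 17.85652732052729
```

```bash
python3 - <<'E'
from cell import *
print(sign_off()); s=read_state(); print(s["clock"],s["eef_pos"],s["finger_gap"])
E
```

```text
the job is handed in; nothing more can be done
None
the job is handed in; nothing more can be done
```

I pulled the bulb straight out of the bare socket and am holding it in front of the inspection camera, pins towards the lens. I signed off at about 12.8 s on the robot's clock, with the arm still. `sign_off` reported no verdict.

**Last checks**
- **Distance and centring:** by my measurements the pin tips are about 80–81 mm from the lens glass. The bulb axis passes within about 1 mm of the lens centre.
- **Direction:** the bulb is level to within about 1°, and its heading is within about 0.5° of the optical axis.
- **Grip and contact:** the grip holds at a 17.8 mm gap. None of the wrist-force readings I took showed a knock. The arm went nowhere near the spare bulbs or the other bench items.

**Measurements that disagreed**
- **Lens height:** the network put it at mostly 235–241 mm. My fits to the glass and LED ring with the wrist camera gave 240–242 mm. Rough ring outlines from the two fixed cameras gave 243–244 mm. I used the wrist fits, so the bulb, at about 241.5 mm, may sit about 1 mm high.
- **Camera heading:** most estimates ranged from 0.03 to 0.05 rad. I used 0.045 rad.

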